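# Put mixed-up shoe heels back with their pairs

## Task

Three pairs of sample heels stand in two-compartment trays, one pair to a tray. Seen from the robot, the left-hand heel in each tray is the right kind for that tray, but the right-hand heels have been mixed up: put each right-hand heel back, standing upright, in the right-hand compartment of the tray whose left-hand heel matches it. Leave the left-hand heels where they are, and set the heels down rather than dropping them; the empty spare tray is free for parking.

Things in the scene. Friction and masses are not known exactly. Their poses are not given: they have to be found in the camera images.
- low_right: right-hand heel of the low pair: loose shoe heel of brown stacked leather on a thin black foot, D-shaped in plan, the broadest and lowest kind; top 54 x 54 mm, 36 mm tall at the back, 33 mm at the front. It is in the wrong tray at the start. Origin: centre of its underside; z up, front on the -x side
- low_left: left-hand heel of the low pair, same shape, size and axes as low_right. It stands in the left-hand compartment of its own tray and stays there
- block_right: right-hand heel of the high block pair: loose shoe heel of brown stacked leather on a thin black foot, nearly square in plan with a slightly rounded back, the tallest kind; top 46 x 46 mm, 66 mm tall at the back, 59 mm at the front. It is in the wrong tray at the start. Origin: centre of its underside; z up, front on the -x side
- block_left: left-hand heel of the high block pair, same shape, size and axes as block_right. It stands in the left-hand compartment of its own tray and stays there
- round_right: right-hand heel of the slim round pair: loose shoe heel of brown stacked leather on a thin black foot, a round heel narrowing from 40 mm across at the top to 33 mm at the foot; top 40 x 40 mm, 54 mm tall at the back, 50 mm at the front. It is in the wrong tray at the start. Origin: centre of its underside; z up, front on the -x side
- round_left: left-hand heel of the slim round pair, same shape, size and axes as round_right. It stands in the left-hand compartment of its own tray and stays there
- tray_low: the tray of the low pair, known by the low heel in its left-hand compartment: plywood, fixed, 100 mm (x) by 196 mm (y); floor 4 mm and walls and divider 15 mm above the bench; compartments 90 x 90 mm inside, centred 48 mm from the tray's middle: left-hand one at +y, right-hand one at -y. Origin: middle of its underside, on the bench; z up
- tray_block: the tray of the high block pair, known by the high block heel in its left-hand compartment; otherwise the same as tray_low (same size, origin and axes)
- tray_round: the tray of the slim round pair, known by the slim round heel in its left-hand compartment; otherwise the same as tray_low (same size, origin and axes)
- tray_spare: a spare tray of the same make, both compartments empty; otherwise the same as tray_low. A heel may be stood here for the time being

How it is judged (in metres and radians):
At the end, for the whole second after the job is handed in: Each right-hand heel stands upright (0.1 rad), at rest, on the floor of the right-hand compartment of its match's tray, origin within 30 mm of the compartment centre along both tray axes; each left-hand heel is upright, at rest, within 15 mm of its start (x of low_right in the frame of tray_low between -0.03 and 0.03 m and y of low_right in the frame of tray_low between -0.078 and -0.018 m and z of low_right in the frame of tray_low below 0.009 m and angle between each of low_right, low_left, block_right, block_left, round_right, round_left's own z axis and vertical below 0.1 rad and linear speed of each of low_right, low_left, block_right, block_left, round_right, round_left below 0.02 m/s and angular speed of each of low_right, block_right, round_right below 0.2 rad/s and distance of each of low_left, block_left, round_left from where it was at the start of the episode below 0.015 m and x of block_right in the frame of tray_block between -0.03 and 0.03 m and y of block_right in the frame of tray_block between -0.078 and -0.018 m and z of block_right in the frame of tray_block below 0.009 m and x of round_right in the frame of tray_round between -0.03 and 0.03 m and y of round_right in the frame of tray_round between -0.078 and -0.018 m and z of round_right in the frame of tray_round below 0.009 m); the robot touches nothing.
It fails at once if a left-hand heel is shifted more than 20 mm or knocked over (distance of any of low_left, block_left, round_left from where it was at the start of the episode above 0.02 m or angle between any of low_left, block_left, round_left's own z axis and vertical above 0.5 rad).
It fails at once if a right-hand heel is dropped or thrown (in free fall faster than 0.75 m/s, a drop of about 30 mm) ((linear speed of low_right above 0.75 m/s and contact force between low_right and anything else below 0.01 N) or (linear speed of block_right above 0.75 m/s and contact force between block_right and anything else below 0.01 N) or (linear speed of round_right above 0.75 m/s and contact force between round_right and anything else below 0.01 N)).
It also fails if it takes over 106 s, if anything falls off the work surface, if the arm or the gripper's body presses on something with over 40 N, if the wrist force passes 120 N, or if a joint passes its speed limit or range.

## Robot

A 6-joint arm with a two-finger parallel gripper is mounted at the origin on the work surface. World frame = base frame: x ahead of the robot, y to its left, z up, the work surface at z = 0. Lengths are in mm, angles in rad, forces in N, time in s.
With the tool pointing down it reaches from about 400 to 925 mm from the base axis. Payload 3.4 kg.
Tool frame: the origin (TCP) lies midway between the tips of the shut fingers; the grasp point (between the pads) lies 19 mm behind it; z points along the fingers, y is the line along which they close (so a half turn about z gives the same grasp; the last joint's range is limited). The gripper opens to 85 mm and grips with 20 to 120 N. Pads are 22 mm wide; open, the fingers measure 114 mm over their backs; the gripper's body (76 mm by 85 mm) begins 54 mm behind the grasp point. The pads swing forward as they close: fully open they stand 13 mm farther back than shut.
Start: joints at [1.204, 0.307, 1.506, -0, 1.328, -0.073], TCP at [165.988, 550.526, 231.305] pointing down, gripper open.
Joint ranges: [-3.12, 3.12], [-1.05, 2.28], [0.14, 2.33], [-1.42, 4.57], [0.1, 2.73], [-2.68, 2.68]. Speed limits (rad/s): [2.57, 2.57, 3.14, 3.14, 3.14, 3.14].

## Interface

Orientations are given as [roll, pitch, yaw] about the fixed x, y, z axes, in that order (R = Rz(yaw) Ry(pitch) Rx(roll)).
In Python, from bench import manip gives the robot as it stands. The module is installed in compiled form; this text tells all that it offers. Calls block until the motion is done:
- manip.move_pose(position, orientation): joint-space move of the TCP to a pose.
- manip.move_l(position, frame=None, max_speed=150): straight line of the TCP; frame=None keeps the orientation; max_speed is the mean speed in mm/s.
- manip.goto_joints(angles): joint-space move.
- manip.gripper_to(opening, force=None): opening from 0.0 (shut) to 1.0 (fully open); force is the grip in N (None keeps the last); returns when the fingers have stopped.
- manip.dwell(seconds).
- manip.inverse_kinematics(position, orientation): joint angles nearest the present ones, or None.
- manip.capture(name): name is "side" or "top"; returns a dict with "img" (420x560x3 uint8, blue, green, red), "fx", "fy", "cx", "cy" (pixels), "R" (3x3) and "t" (3): a world point X has camera coordinates R X + t. Camera axes: x right, y down, z forward; pixel columns grow to the right and rows downward; lengths in mm; the calibration is good to about 2 mm. A picture is of the moment at which its call begins. There is no depth.
A pose or a line that the arm cannot do raises manip.IKError and nothing moves.
- manip.job_done(): hands the job in; it is judged then, once.
Trained networks look in the newest picture that a camera, given by its name, has taken for a name from the list of things; names that differ only in an ending like _2 or _b are one class to them, and where a whole thing is asked for, a point or a joint stands for the part that bears it (a point fixed in the world has none). Each returns a list of dicts, best first, with "score" (0 to 1); they miss things now and then, are a little off and sometimes report something else, mostly with a low value. They report only what shows in the picture. A call takes as long as a camera call.
- manip.masks_of(target, camera): "mask" (420x560 bool, what is visible of it) and "xy" ([column, row] in pixels, amid what is visible of it).
Readings, each from a call of its own:
- manip.read_clock(): time.
- manip.read_qpos(): joint angles.
- manip.read_qd(): joint speeds.
- manip.read_tau(): joint torques, N m.
- manip.read_tool_pos(): TCP position.
- manip.read_ee_rot(): TCP orientation.
- manip.read_force(): force on the tool from outside, world axes, zero at the start.
- manip.read_moment(): the same for the moment, N m.
- manip.read_finger_gap(): opening from 0.0 (shut) to 1.0 (fully open).
- manip.read_gripper_force(): force on a finger pad.
Only numpy, scipy, OpenCV 4.12 (cv2) and the standard library are available. Lean on these libraries where they do the work, as an engineer would, in place of code of your own. Each camera call takes 0.05 s, during which the arm holds its last target. There are 200 camera calls.

## Working session

There is one attempt and no reset: what is moved stays moved. The work goes in short steps, each a Python script; the robot and the scene stay as the last script left them, time stands still between calls to the robot, and variables do not carry over. Pictures are saved under pics/ and viewed, at most 14 in all, crops included, and the job is handed in when it is done.

```bash
mkdir -p pics; python3 - <<'E'
from bench import manip
import cv2,numpy as np
for c in ("top","side"):
    d=manip.capture(c); cv2.imwrite(f"pics/{c}0.png",d["img"])
    print(c,d["fx"],d["cx"],d["cy"],np.round(d["R"],4).tolist(),np.round(d["t"],1).tolist())
    for n in ["low_right","block_right","round_right","low_left","block_left","round_left","tray_low","tray_spare"]:
        print(n,[(round(m["score"],2),np.round(m["xy"]).astype(int).tolist(),int(m["mask"].sum())) for m in manip.masks_of(n,c)])
print(manip.read_ee_rot(),manip.read_clock())
E
```

```text
top 509.0548633342525 286.55197161790016 212.56961256399222 [[-0.021, -0.9998, 0.0068], [-0.9804, 0.0192, -0.1961], [0.1959, -0.0107, -0.9806]] [18.9, 535.9, 1047.5]
low_right [(0.74, [251, 164], 568), (0.68, [324, 155], 286)]
block_right [(0.63, [365, 163], 604)]
round_right [(0.66, [406, 244], 336)]
low_left [(0.96, [365, 246], 604), (0.73, [252, 166], 615)]
block_left [(0.7, [208, 155], 628)]
round_left [(0.61, [322, 156], 319)]
tray_low []
tray_spare [(0.66, [212, 255], 4097)]
side 416.43028106875977 280.9614711654013 212.73117851898886 [[0.9131, -0.4076, 0.0092], [-0.2668, -0.6145, -0.7424], [0.3082, 0.6755, -0.6699]] [-525.7, 157.3, 660.0]
low_right [(0.91, [297, 175], 621)]
block_right [(0.76, [361, 248], 1271)]
round_right [(0.61, [281, 324], 910)]
low_left [(0.88, [262, 283], 1180)]
block_left [(0.55, [361, 247], 1242)]
round_left [(0.79, [341, 213], 577)]
tray_low [(0.57, [270, 324], 4952)]
tray_spare [(0.69, [196, 181], 2835), (0.44, [343, 212], 612)]
[3.14145681e+00 1.31497934e-05 2.84880682e+00] 0.9
```

View pics/top0.png

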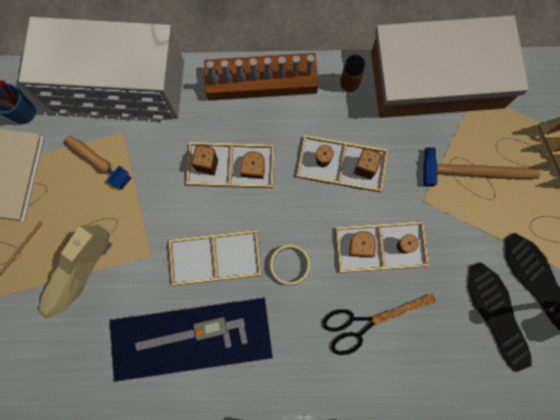

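View pics/side0.png

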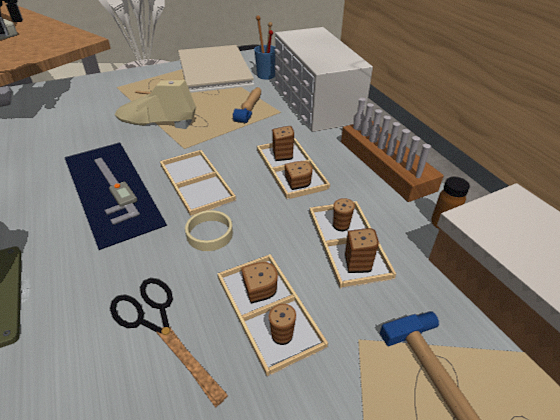

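Seen from the robot, the top view shows:
- **Far-left tray** at (230,165): block heel left at (204,158), low heel right at (252,164). This is tray_block.
- **Far-right tray** at (342,163): round heel left at (323,155), block heel right at (368,163). This is tray_round.
- **Near-right tray** at (381,246): low heel left at (363,245), round heel right at (407,244). This is tray_low.
- **Spare tray** at (214,257), empty.

The side view agrees: block heel at (361,248), low at (297,175), round at (281,324).

The cycle is block to spare, round to tray_round, low to tray_low, then block to tray_block. Next I fit the poses.

```bash
cat > h.py <<'E'
from bench import manip
import cv2,numpy as np
from scipy.optimize import minimize
def ring(shape,s):
    a=np.linspace(0,2*np.pi,48,endpoint=False)
    if shape=="round": return s*np.c_[np.cos(a),np.sin(a)]
    if shape=="low":
        b=np.linspace(-np.pi/2,np.pi/2,24); return s*np.r_[np.c_[np.cos(b),np.sin(b)],[[-1,1],[-1,-1]]]
    return s*np.array([[-1,1],[-1,-1],[.75,-1],[1,-.4],[1,.4],[.75,1]])
H=dict(low=(27,27,33,36),block=(23,23,59,66),round=(16.5,20,50,54))
def model(k):
    if k=="tray": return np.array([[x,y,z] for x in(-50,50) for y in(-98,98) for z in(0,15)],float)
    b,t,f,r=H[k]; B=ring(k,b);T=ring(k,t)
    return np.r_[np.c_[B,0*B[:,0]+4],np.c_[T,4+f+(r-f)*(T[:,0]+t)/(2*t)]]
def proj(c,P):
    q=P@np.array(c["R"]).T+np.array(c["t"])
    return np.c_[c["fx"]*q[:,0]/q[:,2]+c["cx"],c["fy"]*q[:,1]/q[:,2]+c["cy"]]
def pose(k,p):
    M=model(k);c,s=np.cos(p[2]),np.sin(p[2])
    return np.c_[c*M[:,0]-s*M[:,1]+p[0],s*M[:,0]+c*M[:,1]+p[1],M[:,2]]
def back(c,uv,z):
    R=np.array(c["R"]);t=np.array(c["t"]);o=-R.T@t
    d=R.T@np.array([(uv[0]-c["cx"])/c["fx"],(uv[1]-c["cy"])/c["fy"],1]); return (o+d*(z-o[2])/d[2])[:2]
def sil(c,k,p):
    m=np.zeros((840,1120),np.uint8)
    cv2.fillConvexPoly(m,cv2.convexHull(np.round((proj(c,pose(k,p))*2+.5)*16).astype(np.int32)),1,shift=4); return m>0
def fit(k,obs,xy,yaws=(0,)):
    """obs: list of (camera dict, mask)"""
    O=[(c,cv2.resize(m.astype(np.uint8),(1120,840),interpolation=0)>0) for c,m in obs]
    def f(v):
        p=(v[0],v[1],v[2]/50); e=0
        for c,m in O:
            s=sil(c,k,p); e+=1-(s&m).sum()/max(1,(s|m).sum())
        return e/len(O)
    best=min((minimize(f,[xy[0],xy[1],y*50],method="Nelder-Mead",options=dict(initial_simplex=np.array([[xy[0],xy[1],y*50]]*4)+np.array([[0,0,0],[8,0,0],[0,8,0],[0,0,8]]),maxiter=150)) for y in yaws),key=lambda r:r.fun)
    return best.x[0],best.x[1],best.x[2]/50,1-best.fun
def heelmasks(cam):
    return [m for n in("low_right","block_right","round_right") for m in manip.masks_of(n,cam)]+[m for n in("low_left","block_left","round_left") for m in manip.masks_of(n,cam)]
def near(c,ms,k,xy,r=14):
    uv=proj(c,np.array([[xy[0],xy[1],4+H[k][2]/2]]))[0]
    g=[m for m in ms if np.hypot(*(np.array(m["xy"])-uv))<r]
    return max(g,key=lambda m:m["score"])["mask"] if g else None
E
cat > look.py <<'E'
from h import *
import json
T=manip.capture("top");mt=heelmasks("top");S=manip.capture("side");ms=heelmasks("side")
hsv=cv2.cvtColor(T["img"],cv2.COLOR_BGR2HSV)
w=((hsv[...,0]<32)&(hsv[...,0]>5)&(hsv[...,1]>60)).astype(np.uint8)
n,l,st,_=cv2.connectedComponentsWithStats(w,connectivity=8)
out={};vis=T["img"].copy();vs=S["img"].copy()
for k,uv in dict(tray_block=(230,165),tray_round=(342,163),tray_low=(381,246),tray_spare=(214,257)).items():
    i=[i for i in range(1,n) if abs(st[i][0]+st[i][2]/2-uv[0])<12 and abs(st[i][1]+st[i][3]/2-uv[1])<12 and st[i][2]>60]
    m=np.zeros(w.shape,np.uint8); pts=np.argwhere(np.isin(l,i))[:,::-1].astype(np.int32)
    cv2.fillConvexPoly(m,cv2.convexHull(pts),1)
    out[k]=fit("tray",[(T,m)],back(T,uv,8),(-.15,0,.15))
    for c,v in((T,vis),(S,vs)): cv2.polylines(v,[cv2.convexHull(np.round(proj(c,pose("tray",out[k]))).astype(np.int32))],True,(0,255,0))
for k,uv in dict(low_right=(252,164),block_right=(368,163),round_right=(407,244),low_left=(363,245),block_left=(204,158),round_left=(323,155)).items():
    kk=k.split("_")[0]; xy=back(T,uv,4+H[kk][2]*.8)
    obs=[(c,near(c,m,kk,xy)) for c,m in((T,mt),(S,ms))]; obs=[o for o in obs if o[1] is not None]
    out[k]=fit(kk,obs,xy,(-.3,0,.3) if kk!="round" else (0,))
    print(k,len(obs))
    for c,v in((T,vis),(S,vs)): cv2.polylines(v,[cv2.convexHull(np.round(proj(c,pose(kk,out[k]))).astype(np.int32))],True,(255,255,0))
for k,v in out.items(): print(k,np.round(v,2))
json.dump({k:list(map(float,v)) for k,v in out.items()},open("out.json","w"))
a=cv2.resize(vis[130:295,160:440],(800,471));cv2.imwrite("pics/fit_t.png",a)
cv2.imwrite("pics/fit_s.png",cv2.resize(vs[110:380,150:410],(578,600)))
E
python3 look.py
```

```text
low_right 2
block_right 2
round_right 2
low_left 2
block_left 2
round_left 1
tray_block [ 6.6065e+02  1.3386e+02 -6.0000e-02  9.8000e-01]
tray_round [ 6.5937e+02 -1.2165e+02 -2.0000e-01  9.7000e-01]
tray_low [ 4.6397e+02 -2.0113e+02  5.0000e-02  9.8000e-01]
tray_spare [4.4763e+02 1.6898e+02 9.0000e-02 9.7000e-01]
low_right [ 6.546e+02  8.107e+01 -2.300e-01  8.900e-01]
block_right [ 6.4811e+02 -1.7458e+02 -3.7000e-01  9.4000e-01]
round_right [ 4.6484e+02 -2.5089e+02 -1.9000e-01  9.2000e-01]
low_left [ 4.6898e+02 -1.5599e+02 -1.2000e-01  9.2000e-01]
block_left [ 6.6421e+02  1.8740e+02 -2.6000e-01  9.2000e-01]
round_left [ 6.6826e+02 -7.6400e+01  8.0000e-02  9.3000e-01]
```

View pics/fit_t.png

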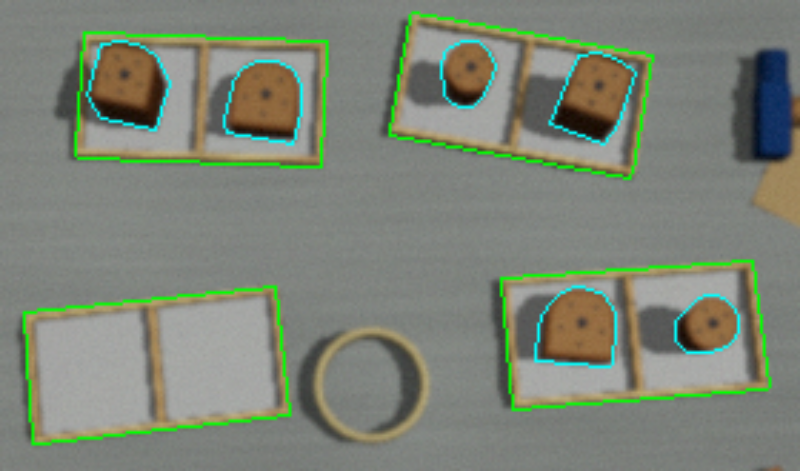

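View pics/fit_s.png

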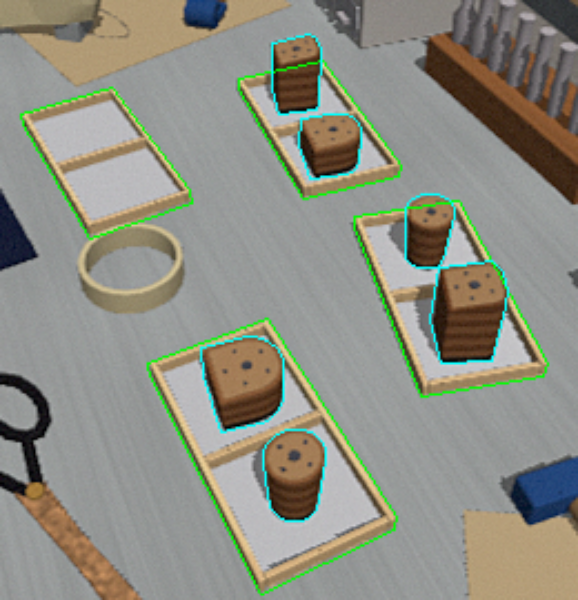

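The fitted outlines match both pictures, with heels at 0.89–0.94 overlap and trays at about 0.97. First move: the block to the spare tray.

```bash
cat > mv.py <<'E'
from h import *
import json
W=dict(low=54,block=46,round=38); ZT=dict(low=13,block=26,round=17); HI=170
def wrap(y): return (y+np.pi)%(2*np.pi)-np.pi
def ori(xy,z,yaw):
    c=[]
    for y in (wrap(yaw),wrap(yaw+np.pi)):
        q=manip.inverse_kinematics([xy[0],xy[1],z],[np.pi,0,y])
        if q is not None: c.append((abs(q[5]),y))
    return [np.pi,0,min(c)[1]]
def comp(t):
    x,y,a=t[:3]; return np.array([x+48*np.sin(a),y-48*np.cos(a)]),a
def f(): return np.round(manip.read_force(),1).tolist()
def pick(k,xy,yaw):
    o=ori(xy,HI,yaw); z=ZT[k]
    manip.gripper_to(min(1,(W[k]+24)/85),40)
    manip.move_pose([*xy,HI],o); manip.move_l([*xy,z+30]); manip.move_l([*xy,z],max_speed=40)
    print("down",f(),manip.read_tool_pos())
    manip.gripper_to(0,40); print("gap mm",manip.read_finger_gap()*85,"F",manip.read_gripper_force())
    manip.move_l([*xy,z+20],max_speed=50); manip.move_l([*xy,HI],max_speed=120)
    print("held",manip.read_finger_gap()*85,manip.read_gripper_force(),f())
def place(k,xy,yaw,tool_off=0):
    z=ZT[k]; o=ori(xy,HI,yaw+tool_off)
    manip.move_l([*xy,HI],o,max_speed=130); manip.dwell(.2); f0=manip.read_force()[2]
    manip.move_l([*xy,z+20],max_speed=100)
    for dz in np.arange(18,-1.6,-.5 if 0 else -1):
        manip.move_l([*xy,z+dz],max_speed=30)
        if dz<6 and abs(manip.read_force()[2]-f0)>3: break
    print("set dz",dz,f(),"gap",manip.read_finger_gap()*85)
    manip.gripper_to(min(1,manip.read_finger_gap()+18/85)); manip.dwell(.2)
    manip.move_l([*xy,z+35],max_speed=60); manip.move_l([*xy,HI])
    print("clear",f(),"t",manip.read_clock())
D=json.load(open("out.json"))
E
python3 - <<'E'
from mv import *
b=D["block_right"]; pick("block",b[:2],b[2])
xy,a=comp(D["tray_spare"]); place("block",xy,a)
d=manip.capture("side"); cv2.imwrite("pics/s1.png",d["img"])
E
```

```text
down [1.0, 0.5, -0.0] [ 648.26751062 -174.62854211   26.02689159]
gap mm 45.133271666400375 F 41.13611995795509
held 44.984580830845154 40.96953433327144 [0.1, -0.7, -1.3]
set dz 0.0 [-0.5, -0.5, 5.1] gap 45.295000022860094
clear [-0.3, 0.3, -0.5] t 20.2
```

View pics/s1.png

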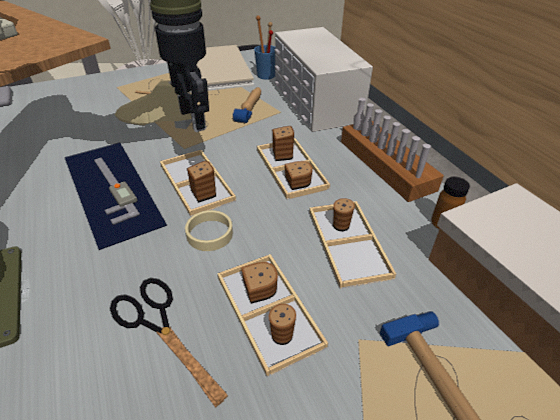

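The block stands upright in the spare's right-hand compartment, at (202,182), and the left-hand heels haven't moved. Next, round to tray_round and low to tray_low.

```bash
python3 - <<'E'
from mv import *
b=D["round_right"]; pick("round",b[:2],D["tray_low"][2])
if manip.read_finger_gap()*85<30: raise SystemExit("lost")
xy,a=comp(D["tray_round"]); place("round",xy,a)
b=D["low_right"]; pick("low",b[:2],b[2])
d=manip.capture("side"); cv2.imwrite("pics/s2.png",d["img"])
E
```

```text
down [0.9, 0.2, 0.4] [ 464.93728592 -250.95519468   16.97764332]
gap mm 37.96514602531517 F 39.940776377879956
held 37.90767191450611 40.12419349517586 [0.6, -0.1, -0.2]
set dz 0.0 [-0.9, -0.6, 2.8] gap 38.1129463940594
clear [-0.1, -0.1, -1.0] t 36.8917
down [0.0, -0.1, -0.1] [654.80594217  81.06425184  13.04276502]
gap mm 52.526430384651306 F 41.91183227696456
held 52.48587904735764 41.653577639954165 [-0.4, -0.5, 0.3]
```

View pics/s2.png

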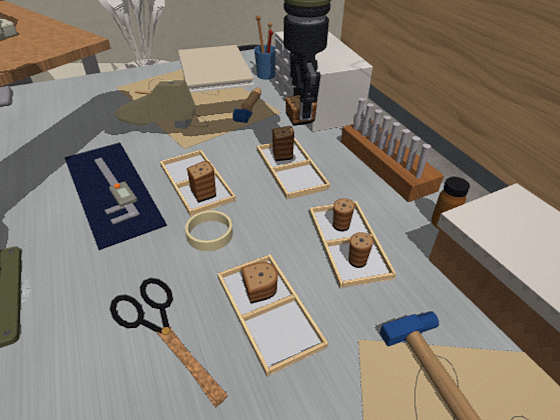

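The round heel stands in tray_round at (359,250), and the gripper holds the low heel at (300,108). I'll place it, then move the block home.

```bash
python3 - <<'E'
from mv import *
xy,a=comp(D["tray_low"]); place("low",xy,a)
xy,a=comp(D["tray_spare"]); pick("block",xy,a)
if manip.read_finger_gap()*85<38: raise SystemExit("lost")
xy,a=comp(D["tray_block"]); place("block",xy,a)
manip.move_l([560,60,260]); 
d=manip.capture("side"); cv2.imwrite("pics/s3.png",d["img"])
manip.goto_joints([1.204,0.307,1.506,0,1.328,-0.073])
T=manip.capture("top");mt=heelmasks("top");S=manip.capture("side");ms=heelmasks("side")
cv2.imwrite("pics/s3.png",S["img"])
for k in("low","block","round"):
    for n,xy in((k+"_right",comp(D["tray_"+k])[0]),(k+"_left",D[k+"_left"][:2])):
        obs=[(c,near(c,m,k,xy)) for c,m in((T,mt),(S,ms))]; obs=[o for o in obs if o[1] is not None]
        if obs: r=fit(k,obs,xy,(-.2,0)); print(n,len(obs),np.round(np.array(r[:2])-xy,1),round(r[3],2))
        else: print(n,"unseen")
print(manip.read_clock())
E
```

```text
set dz 0.0 [-1.3, 1.1, 6.1] gap 52.6752549152111
clear [-0.2, -0.4, 1.1] t 55.475
down [-1.0, 0.2, -1.0] [452.14766128 121.22006942  25.97302869]
gap mm 45.048333489165934 F 40.724597167863976
held 45.34375648409816 40.97063690845971 [-1.4, 0.2, -1.5]
set dz -1.0 [-1.6, 0.9, 7.5] gap 44.99659409737812
clear [-0.0, 0.4, -0.7] t 72.1583
low_right 2 [2.7 1.2] 0.84
low_left 2 [ 0.8 -0.2] 0.92
block_right 2 [0.3 1.7] 0.93
block_left 2 [-0.8  0. ] 0.89
round_right 2 [-0.7  0.7] 0.85
round_left 2 [-1.2 -1.1] 0.84
76.2083
```

View pics/s3.png

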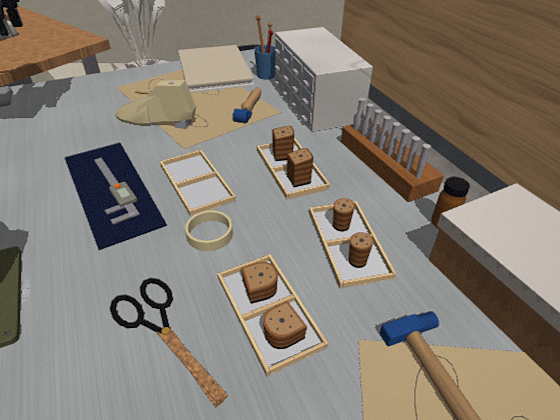

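All three right-hand heels stand upright beside their matches: block at (300,170), round at (359,250), low at (284,325). The spare tray is empty and the arm is clear, so I'm handing in.

```bash
python3 -c "
from bench import manip
print(manip.job_done())"
```

```text
the job is handed in; nothing more can be done
None
```

I handed the job in at about 76 s: by the final camera check, all three right-hand heels stand upright within about 3 mm of their compartment centres and the left-hand heels are where they started; the hand-in call gave no verdict.

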